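# Snap the lamp cap home in the bench pliers

## Task

The red lamp cap of this fryer switch block still stands proud. Set the block upright in the nest of the bench pliers with its cap towards the brass nose of the movable handle, close the handles on it until you feel the resistance peak, fall away and the cap click in, stopping there rather than bearing on so that the cap is not cracked, then swing the handle open again, about as far as you found it, and leave the block standing in the nest. Use the pliers, not your fingers, to press the cap, and leave everything else where it is.

Things in the scene. Friction and masses are not known exactly. Their poses are not given: they have to be found in the camera images.
- block_center (a point): centre (half-way up) of the loose black switch block, a box 36 mm (own x) by 40 mm (own y) by 50 mm tall (z), about 0.1 kg, standing upright on the table. Its red cap is on the +y face, two brass contacts and nothing else on the -y face, a white square on top. Grasp it by the two x faces, which stay clear of the jaws in the nest
- cap_face (a point): middle of the outer face of the red cap of the block, axes as the block's: a 26 by 26 mm square plunger, 25 mm above the block's underside, standing 14 mm out of the +y face at first and 5.5 mm when clicked home
- cap (a joint): how far the cap is pushed in, m: 0 as found, 0.0085 home. Its sprung over-centre catch resists most, about 22 N, at 1.5 to 3 mm, then less and less, nothing at 6 mm, past which it draws the cap home by itself and holds it; let off before that, it springs out again. Bearing on it with over 40 N cracks it
- nest (a point): middle of the nest floor of the bolted-down bench pliers, 8 mm above the table. Axes: +x to the hinge, -x to the handles' ends, +y to the movable handle. A flat floor with two 5 mm high lips along y, 41 mm apart, that guide the block's x faces; open along y. The block's axes must match this point's, so that the cap looks to +y. The jaws beside it are at most 48 mm high above the table
- hinge (a point): hinge of the pliers, axis vertical, 85 mm in +x of the nest, 33 mm above the table
- grip (a point): point on the axis of the red grip of the movable handle, a level round bar of 22 mm diameter, 33 mm above the table, 222 mm from the hinge; the grip reaches 35 mm farther and 95 mm back to the jaw. Axes: x along the handle to the hinge (the bar runs 0.2 rad off it, outer end more to +y), y the opening way. Under 14 N here is safe; the cap's catch takes 8 to 9 N to overcome
- handle (a joint): opening angle of the movable handle, rad: 0 with the nose's tip 16 mm in +y of the nest middle, growing as it opens (clockwise seen from above), from -0.19 to 0.62. It moves freely with light friction and stays where it is left
- nose (a point): brass ball of 24 mm diameter on the movable jaw that presses on the cap, 85 mm from the hinge; this point is its centre, 33 mm above the table
- bare_block: another black block of the same size without a cap, a bystander; origin under its centre
- knob_spare: spare aluminium control knob, 48 mm across and 30 mm tall, a bystander; origin under its centre
- tape: roll of blue tape, 90 mm across, 24 mm high, a bystander; origin under its centre
- driver: screwdriver lying on the table, a bystander
- pliers: the pliers' grey base; origin on the table under the nest, axes as the nest's. On the -y side the block is backed by a brass anvil pad on a set screw; its face stands anywhere from 23 to 41 mm from the nest middle, set anew every time and not told. A block set at the nest middle slides back on to it as the handles close. The fixed red handle is on the -y side, over 100 mm from the other grip
Not all that is in view belongs to the job. What is shaped like the part that bears block_center but orange is not meant.

How it is judged:
On the way, in this order (a step that is already met when the one before it is completed fails the run):
1. the block stands in the nest, cap towards the nose, let go, the cap still out (x of block_center in the frame of nest between -0.006 and 0.006 m and y of block_center in the frame of nest between -0.03 and 0.015 m and z of block_center in the frame of nest below 0.028 m and y of cap_face in the frame of block_center above 0.031 m and y of cap_face in the frame of nest above 0.005 m and angle between the y axis of block_center and the y axis of nest, either way round below 0.15 rad and angle between block_center's own z axis and vertical below 0.08 rad and value of joint cap below 0.002 m and contact force between the fingers and block below 0.1 N), for 0.2 s.
2. the nose of the handle is on the cap and the catch has given way (value of joint cap above 0.007 m and y of nose in the frame of cap_face below 0.022 m and y of block_center in the frame of nest between -0.03 and 0.015 m).
At the end, for the whole second after the job is handed in: the cap is pushed in more than 7 of its 8.5 mm, the handle is open more than 0.22 rad, and the block stands upright on the nest floor at rest, within 6 mm of the nest's middle line in x, between -30 and +15 mm in y, and within 0.15 rad of its axes (value of joint cap above 0.007 m and value of joint handle above 0.22 rad and x of block_center in the frame of nest between -0.006 and 0.006 m and y of block_center in the frame of nest between -0.03 and 0.015 m and z of block_center in the frame of nest below 0.028 m and angle between block_center's own z axis and vertical below 0.08 rad and angle between the y axis of block_center and the y axis of nest, either way round below 0.15 rad and linear speed of block below 0.02 m/s); the robot touches nothing.
It fails at once if the cap is cracked: the nose presses with more than 40 N (contact force between handle and cap above 40 N).
It fails at once if the cap is pressed with the fingers (over 12 N) (contact force between the fingers and cap above 12 N).
It fails at once if a bystander is moved more than 30 mm (distance of any of bare_block, knob_spare, tape, driver from where it was at the start of the episode above 0.03 m).
It also fails if it takes over 72 s, if anything falls off the work surface, if the arm or the gripper's body presses on something with over 40 N, if the wrist force passes 120 N, or if a joint passes its speed limit or range.

## Robot

A 7-joint arm with a two-finger parallel gripper is mounted at the origin on the work surface. World frame = base frame: x ahead of the robot, y to its left, z up, the work surface at z = 0. Lengths are in m, angles in rad, forces in N, time in s.
With the tool pointing down it reaches from about 0.4 to 0.85 m from the base axis. Payload 10.4 kg.
Tool frame: the origin (TCP) lies at the very end of the fingers, on their centre line; the grasp point (between the pads) lies 19 mm behind it; z points along the fingers, y is the line along which they close (so a half turn about z gives the same grasp; the last joint's range is limited). The gripper opens to 85 mm and grips with 20 to 120 N. Pads are 22 mm wide; open, the fingers measure 114 mm over their backs; the gripper's body (76 mm by 85 mm) begins 54 mm behind the grasp point. The pads swing forward as they close: fully open they stand 13 mm farther back than shut.
Start: joints at [1.086, 0.332, -0.065, 1.46, 0.022, 1.35, -0.088], TCP at [0.278, -0.56, 0.231] pointing down, gripper open.
Joint ranges: [-2.6, 2.6], [-0.5, 2.12], [-1.47, 1.34], [0.16, 2.42], [-1.27, 4.41], [0.06, 2.06], [-2.6, 2.6]. Speed limits (rad/s): [2.22, 2.22, 2.79, 2.79, 3.14, 3.14, 3.14].

## Interface

Orientations are given as a unit quaternion [x, y, z, w].
In Python, from cell import * gives the robot as it stands.
- The arm moves only by the tool carry_out, never from a script. Its arguments are lists of equal length, an entry for each row: "angular": the turn, a rotation vector about the world's x, y, z in rad, a list of three; "offset": the shift along the world's x, y, z in cm, a list of three; "grip": the gripper's target within -1 to 1 (fully open at 1, half-way at 0, shut at -1). A call has 1 to 10 rows; each row shifts and turns the commanded pose from where the row before left it; what a row does not reach is not made up. A row lasts 1/8 s, in which the tool goes at most 62.5 mm and 10.7 degrees, less where a joint would pass 70% of its speed; a pose out of reach is approached as far as the arm can. A call with a gripper value outside its range is refused whole. The fingers move at their own pace and stop on an object; the grip force is fixed at half the most. Time passes only in rows, so rows that do not move let the fingers close. It gives the time, the measured TCP pose, the force, the opening and the grip force at its end, in the units of the state.
- get_obs(): the state, without advancing time (a new reading comes with each control period).
- capture(name): name is "scene" or "top" or "wrist"; returns a dict with "img" (480x640x3 uint8, red, green, blue), "range_z" (480x640 float32, m along the optical axis (not along the pixel's ray), 0 where there is no reading), "vfov" (degrees; the focal length in pixels is half the picture's height over the tangent of half this angle, whatever the lens; pixels are square), "cx", "cy" (the principal point, pixels), "R" (3x3) and "t" (3): a world point X has camera coordinates R X + t. Camera axes: x right, y down, z forward; pixel columns grow to the right and rows downward; lengths in m; the calibration is good to about 2 mm. A picture is of the moment at which its call begins.
- close_job(): hands the job in; it is judged then, once.
The state is a dict: "time": time; "q": joint angles; "joint_vel": joint speeds; "joint_torque": joint torques, N m; "eef_pos": TCP position; "ee_rot": TCP orientation; "ft_force": force on the tool from outside, world axes, zero at the start; "torque": the same for the moment, N m; "gripper_width": finger opening in m; "grip_force": force on a finger pad.
Only numpy, scipy, OpenCV 4.12 (cv2) and the standard library are available. Lean on these libraries where they do the work, as an engineer would, in place of code of your own. Each camera call takes 0.05 s, during which the arm holds its last target. There are 200 camera calls.

## Working session

There is one attempt and no reset: what is moved stays moved. The work goes in short steps, Python scripts to look and compute and a tool call to move; the robot and the scene stay as the last step left them, time stands still between calls to the robot, and variables do not carry over. Pictures are saved under pics/ and viewed, at most 10 in all, crops included, and the job is handed in when it is done.

Besides the shell and the picture viewer there is one more tool, called after "Call:" as name(argument=value, ...) on one line, values as JSON. carry_out: Moves the arm, as the interface text tells. Its arguments: {"type":"object","properties":{"angular":{"type":"array"},"offset":{"type":"array"},"grip":{"type":"array"}},"required":["angular","offset","grip"]}

```bash
mkdir -p pics; cat > h.py <<'E'
from cell import *
import numpy as np, cv2
def snap(n,f):
    c=capture(n); cv2.imwrite('pics/'+f+'.png',c['img'][:,:,::-1]); np.savez('pics/'+f,**{k:c[k] for k in c}); return c
def ray(c,u,v,z):
    f=240/np.tan(np.radians(c['vfov'])/2); R=np.array(c['R']);t=np.array(c['t'])
    o=-R.T@t; d=R.T@np.array([(u-c['cx'])/f,(v-c['cy'])/f,1]); return o+d*(z-o[2])/d[2]
def cloud(c):
    f=240/np.tan(np.radians(c['vfov'])/2); v,u=np.mgrid[:480,:640]; Z=c['range_z']
    P=np.stack([(u-c['cx'])/f*Z,(v-c['cy'])/f*Z,Z],-1); return (P-np.array(c['t']))@np.array(c['R'])
E
python3 - <<'E'
from h import *
for n in('top','scene'):
    c=snap(n,n); R=np.array(c['R']); print(n,c['vfov'],c['cx'],c['cy'],-R.T@np.array(c['t']),R.round(2).tolist())
print(get_obs())
E
```

```text
top 50.06540156450881 324.8042457615887 242.41558731905337 [0.39274951 0.03090298 1.15923007] [[0.02, -1.0, 0.02], [-0.99, -0.02, -0.17], [0.17, -0.02, -0.99]]
scene 55.78450064043299 314.9435900692498 242.37275744596585 [ 1.33659653 -0.09183632  0.64189235] [[0.12, 0.99, -0.01], [0.59, -0.08, -0.8], [-0.79, 0.09, -0.6]]
{'time': 0.1, 'q': array([ 1.08639377,  0.33283879, -0.06470331,  1.46084289,  0.02160099,
        1.34994114, -0.08849632]), 'joint_vel': array([ 0.00039994, -0.00137878, -0.00142076, -0.00101784, -0.00102935,
       -0.00047785,  0.00091729]), 'joint_torque': array([ 1.31024502e-03, -6.26747131e+01,  4.89735254e-02, -3.92428637e+01,
        1.61749008e-02,  6.92147529e-03,  4.51801122e-05]), 'eef_pos': array([ 0.27832086, -0.55922407,  0.23058361]), 'ee_rot': array([ 9.73457343e-01,  2.28867553e-01, -1.82171361e-04, -6.41980728e-04]), 'ft_force': array([-0.87451442,  0.60281606,  0.07738676]), 'torque': array([-0.02537469,  0.02447089, -0.02400996]), 'grip_force': 0.0, 'gripper_width': 0.0851873570421861}
```

View pics/top.png

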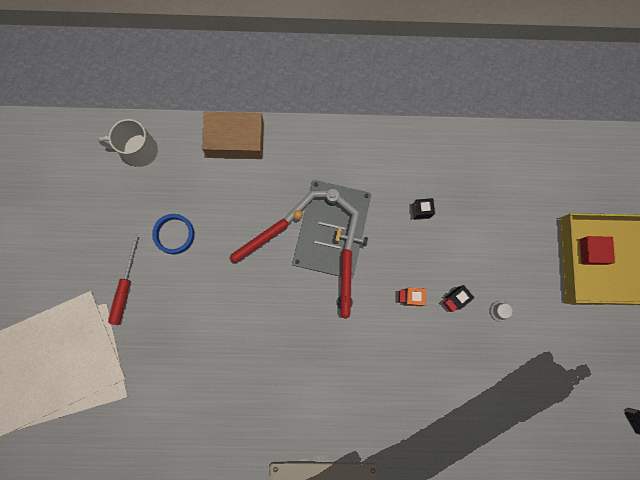

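View pics/scene.png

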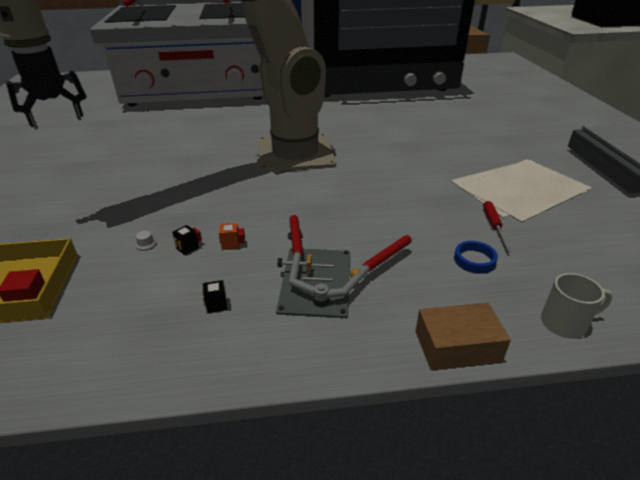

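The top view shows the capped block at about (460,297) with its cap to the lower left, the hinge at (332,195), the nose ball at (297,215), the movable grip from (286,224) to (235,259), and the nest between the lips near (328,236). The scene view agrees. The orange decoy is at (413,296) and the bare block at (424,208).

```bash
cat >> h.py <<'E'
def blobs(c,m,z,amin=15):
    n,l,s,ce=cv2.connectedComponentsWithStats(m.astype(np.uint8)); o=[]
    for i in range(1,n):
        if s[i,4]>=amin: o.append((s[i,4],ce[i].round(1),ray(c,*ce[i],z).round(4)))
    return o
E
python3 - <<'E'
from h import *
c=dict(np.load('pics/top.npz')); s=dict(np.load('pics/scene.npz'))
P=cloud(c)
hsv=cv2.cvtColor(c['img'],cv2.COLOR_RGB2HSV).astype(int); H,S,V=hsv[...,0],hsv[...,1],hsv[...,2]
def at(u,v): print((u,v),P[v,u].round(4),ray(c,u,v,P[v,u][2])[:2].round(4))
for p in [(460,297),(425,207),(332,195),(297,215),(260,242),(413,296),(300,255),(448,306)]: at(*p)
red=((H<6)|(H>174))&(S>150)&(V>60)
print('red');[print(b) for b in blobs(c,red,.033)]
print('white');[print(b) for b in blobs(c,(S<50)&(V>190)&(np.mgrid[:480,:640][1]>380)&(np.mgrid[:480,:640][1]<530),.05)]
print('brass');[print(b) for b in blobs(c,(H>10)&(H<25)&(S>110)&(V>110)&(np.mgrid[:480,:640][1]>270)&(np.mgrid[:480,:640][1]<400)&(np.mgrid[:480,:640][0]>165),.033,5)]
hx,hy=ray(c,332,195,.045)[:2]
# base corners screws
for p in [(315,184),(367,195),(297,262),(351,273)]: print(ray(c,*p,.006).round(4))
cv2.imwrite('pics/crop.png',cv2.resize(c['img'][170:330,220:490,::-1],None,fx=2.9,fy=2.9,interpolation=cv2.INTER_CUBIC))
E
```

```text
(460, 297) [ 0.4679 -0.2884  0.0505] [ 0.4679 -0.2884]
(425, 207) [ 0.6661 -0.2155  0.0509] [ 0.6661 -0.2155]
(332, 195) [ 0.6901 -0.0082  0.0467] [ 0.6901 -0.0082]
(297, 215) [0.6432 0.0688 0.0447] [0.6432 0.0688]
(260, 242) [0.5806 0.1482 0.046 ] [0.5806 0.1482]
(413, 296) [ 0.4683 -0.1863  0.0497] [ 0.4683 -0.1863]
(300, 255) [0.559  0.0609 0.0077] [0.559  0.0609]
(448, 306) [ 0.4486 -0.2647  0.0393] [ 0.4486 -0.2647]
red
(np.int32(622), array([258.8, 240.2]), array([0.5867, 0.1523, 0.033 ]))
(np.int32(832), array([597.2, 249.8]), array([ 0.5804, -0.6068,  0.033 ]))
(np.int32(618), array([345.7, 283.2]), array([ 0.4948, -0.0415,  0.033 ]))
(np.int32(509), array([118.9, 301.9]), array([0.4455, 0.4483, 0.033 ]))
(np.int32(72), array([402.5, 295.5]), array([ 0.4701, -0.1665,  0.033 ]))
(np.int32(97), array([449.9, 304.6]), array([ 0.452 , -0.2706,  0.033 ]))
white
(np.int32(66), array([424.9, 206.2]), array([ 0.6681, -0.2155,  0.05  ]))
(np.int32(74), array([461.8, 296.6]), array([ 0.4688, -0.2924,  0.05  ]))
(np.int32(80), array([416., 296.]), array([ 0.4685, -0.1929,  0.05  ]))
(np.int32(23), array([501.1, 312.5]), array([ 0.4362, -0.3769,  0.05  ]))
brass
(np.int32(64), array([297.6, 214.2]), array([0.6476, 0.0678, 0.033 ]))
(np.int32(46), array([337.9, 234.2]), array([ 0.6039, -0.0231,  0.033 ]))
[0.7264 0.0302 0.006 ]
[ 0.7028 -0.0908  0.006 ]
[0.5432 0.0673 0.006 ]
[ 0.5205 -0.055   0.006 ]
```

View pics/crop.png

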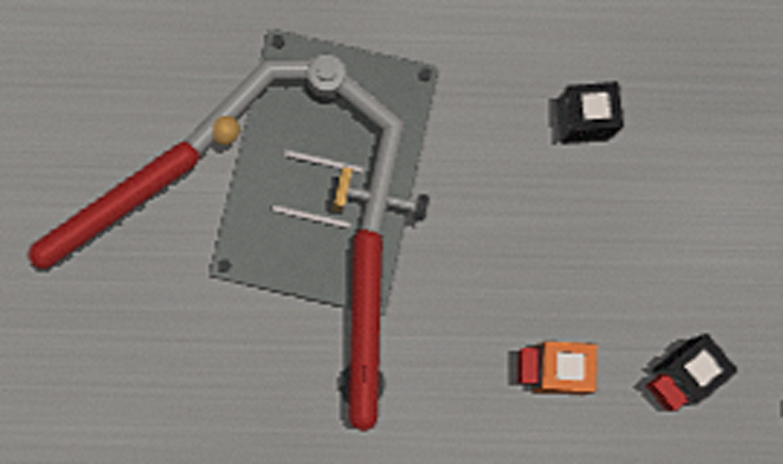

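The crop shows the lips running from crop (288,153) to (360,168) and from (273,208) to (350,224), the anvil pad at (343,188), and the block's cap at (667,392) facing down-left. The nest yaw is about -0.195 rad and the block yaw about 0.66 rad. I'll move above the block for a wrist look.

Call:
carry_out(angular=[[0, 0, 0.177], [0, 0, 0.177], [0, 0, 0.177], [0, 0, 0.177], [0, 0, 0.177], [0, 0, 0.177], [0, 0, 0.177], [0, 0, 0.177], [0, 0, 0.177], [0, 0, 0.173]], offset=[[1.91, 2.67, 0], [1.91, 2.67, 0], [1.91, 2.67, 0], [1.91, 2.67, 0], [1.91, 2.67, 0], [1.91, 2.67, 0], [1.91, 2.67, 0], [1.91, 2.67, 0], [1.91, 2.67, 0], [1.91, 2.67, 0]], grip=[1, 1, 1, 1, 1, 1, 1, 1, 1, 1])

```text
time: 1.35
eef_pos: [0.4698, -0.2916, 0.231]
ee_rot: [0.439, 0.899, 0.0, -0.0]
ft_force: [0.7, -0.6, 0.6]
gripper_width: 0.0853
grip_force: 0.0
```

```bash
python3 - <<'E'
from h import *
c=snap('wrist','w1'); R=np.array(c['R']); print(c['vfov'],-R.T@np.array(c['t']),R.round(2).tolist())
o=get_obs(); print(o['time'],o['eef_pos'],o['ee_rot'],o['q'].round(2),o['ft_force'])
E
```

```text
69.76972677101492 [ 0.42209596 -0.2275237   0.37395279] [[0.79, 0.62, -0.0], [0.59, -0.75, 0.31], [0.19, -0.24, -0.95]]
1.4 [ 0.47265656 -0.28686537  0.23116914] [ 4.32226824e-01  9.01764100e-01  1.21624961e-03 -4.14588312e-05] [ 0.87  0.21 -0.47  1.63  0.09  1.32  1.07] [2.08666964 3.58180492 0.29573148]
```

View pics/w1.png

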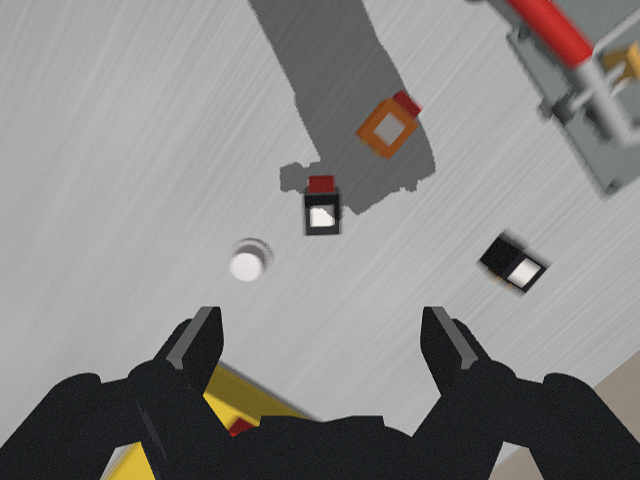

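The wrist view, slightly blurred, shows the block top at (322,217) with its cap at (321,184), close to square with the tool. I'll take another picture now that the arm has settled, and measure.

```bash
cat > mb.py <<'E'
from h import *
c=capture('wrist'); o=get_obs()
P=cloud(c); hsv=cv2.cvtColor(c['img'],cv2.COLOR_RGB2HSV).astype(int); H,S,V=hsv[...,0],hsv[...,1],hsv[...,2]
top=(abs(P[...,2]-.05)<.004)&(np.hypot(P[...,0]-.469,P[...,1]+.290)<.045)
cp=(((H<6)|(H>174))&(S>120))&(P[...,2]>.03)&(P[...,2]<.045)&(np.hypot(P[...,0]-.455,P[...,1]+.27)<.04)
ct=P[cp][:,:3]
for nm,m in(('top',top),('cap',cp)):
    v,u=np.nonzero(m); xy=P[m][:,:2].astype(np.float32); r=cv2.minAreaRect(xy*1000); print(nm,m.sum(),r,P[m][:,2].mean())
a=P[top][:,:2].mean(0);b=P[cp][:,:2].mean(0);print('dir',np.degrees(np.arctan2(*(b-a)[::-1]))-90, np.linalg.norm(b-a))
print(blobs(c,(S<60)&(V>170)&top,.05))
x,y,z,w=o['ee_rot'];print(o['eef_pos'],'tool y yaw',np.degrees(np.arctan2(1-2*(x*x+z*z),2*(x*y-z*w))))
E
python3 mb.py
```

```text
top 1527 ((468.5857238769531, -290.74383544921875), (35.50078582763672, 41.03473663330078), 39.251953125) 0.05019958298121884
cap 401 ((451.67608642578125, -269.389892578125), (25.558977127075195, 13.715145111083984), 38.86492919921875) 0.03795023347484645
dir 38.81059905874031 0.026374510647194285
[(np.int32(414), array([313.9, 218.6]), array([ 0.4695, -0.2916,  0.05  ]))]
[ 0.47159    -0.28858965  0.23114015] tool y yaw 38.218537158712344
```

Call:
carry_out(angular=[[0, 0, 0.01], [0, 0, 0], [0, 0, 0], [0, 0, 0], [0, 0, 0], [0, 0, 0]], offset=[[0, 0, -3.5], [0, 0, -4.5], [0, 0, -4.5], [0, 0, -2.5], [0, 0, 0], [0, 0, 0]], grip=[1, 1, 1, 1, 1, 1])

```text
time: 2.2
eef_pos: [0.47, -0.2931, 0.0825]
ee_rot: [0.437, 0.899, -0.0, 0.001]
ft_force: [0.1, -0.0, -0.7]
gripper_width: 0.0855
grip_force: 0.0
```

Call:
carry_out(angular=[[0, 0, 0.013], [0, 0, 0], [0, 0, 0], [0, 0, 0], [0, 0, 0], [0, 0, 0], [0, 0, 0], [0, 0, 0], [0, 0, 0]], offset=[[-0.1, 0.2, -1.5], [0, 0, -2.5], [0, 0, -2], [0, 0, 0], [0, 0, 0], [0, 0, 0], [0, 0, 0], [0, 0, 0], [0, 0, 0]], grip=[1, 1, 1, 1, -1, -1, -1, -1, -1])

```text
time: 3.32
eef_pos: [0.4691, -0.2909, 0.0222]
ee_rot: [0.431, 0.902, -0.0, 0.001]
ft_force: [-0.7, -0.1, 5.9]
gripper_width: 0.0349
grip_force: 61.1
```

Call:
carry_out(angular=[[0, 0, 0], [0, 0, 0], [0, 0, -0.124], [0, 0, -0.125], [0, 0, -0.125], [0, 0, -0.125], [0, 0, -0.125], [0, 0, -0.125], [0, 0, -0.125], [0, 0, 0]], offset=[[0, 0, 2], [0, 0, 5], [1, 2, 5], [2, 3.5, 5], [2, 3.5, 0.8], [2, 3.5, 0], [2, 3.5, 0], [2, 3.5, 0], [2, 3.5, 0], [0, 0, 0]], grip=[-1, -1, -1, -1, -1, -1, -1, -1, -1, -1])

```text
time: 4.58
eef_pos: [0.5987, -0.057, 0.199]
ee_rot: [0.771, 0.637, 0.001, -0.001]
ft_force: [-0.3, 0.2, -1.5]
gripper_width: 0.0352
grip_force: 60.3
```

Call:
carry_out(angular=[[0, 0, 0], [0, 0, 0], [0, 0, 0]], offset=[[0, 0, 0], [0, 0, 0], [0, 0, 0]], grip=[-1, -1, -1])

```text
time: 4.95
eef_pos: [0.5977, -0.0626, 0.1982]
ee_rot: [0.773, 0.635, -0.0, 0.0]
ft_force: [-0.5, -0.1, -2.3]
gripper_width: 0.0347
grip_force: 60.3
```

```bash
python3 - <<'E'
from h import *
c=snap('wrist','w2'); R=np.array(c['R']); print(-R.T@np.array(c['t']))
o=get_obs(); print(o['time'],o['eef_pos'],o['ee_rot'],o['q'].round(2),o['ft_force'])
E
```

```text
[0.61413194 0.01688221 0.34105857]
5.0 [ 0.59774424 -0.06236714  0.19815217] [ 7.72583688e-01  6.34912924e-01 -2.97011853e-05  1.50870498e-04] [ 0.42  0.34 -0.49  1.55  0.16  1.29 -0.29] [ 0.51137235  0.31102777 -2.07353673]
```

View pics/w2.png

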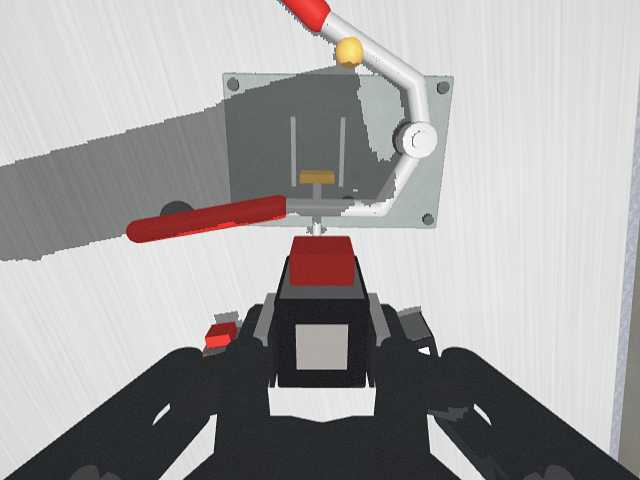

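The view is clear. The lips are at columns 293 and 343 (rows 117 to 186), the anvil pad at (317,176), the hinge at (417,139), the nose at (349,52), the lower base edge is square with the view, and the held block is straight with its cap at (322,262). Next I'll compute the nest frame and the pose of the held block.

```bash
python3 - <<'E'
from h import *
c=dict(np.load('pics/w2.npz')); P=cloud(c)
hsv=cv2.cvtColor(c['img'],cv2.COLOR_RGB2HSV).astype(int); H,S,V=hsv[...,0],hsv[...,1],hsv[...,2]
uu,vv=np.meshgrid(range(640),range(480))
print('base z',np.median(P[150:180,255:280].reshape(-1,3)[:,2]), 'hinge',P[139,417], ray(c,417,139,P[139,417][2]))
# lips: depth in region
L=[]
for a,b in((285,301),(335,351)):
    sub=V[117:170,a:b]; cols=sub.argmax(1)+a
    pts=np.array([ray(c,np.average(np.arange(a,b),weights=np.clip(sub[i].astype(float)-np.median(sub[i]),0,None)**2+1e-6),117+i,.013)[:2] for i in range(len(cols))])
    vx,vy,x0,y0=cv2.fitLine(pts.astype(np.float32),cv2.DIST_HUBER,0,.001,.001).ravel(); vx,vy=(vx,vy) if vy>0 else (-vx,-vy)
    print('lip',pts[[0,-1]].round(4).tolist(),pts.mean(0),'yaw',np.degrees(np.arctan2(vy,vx))-90); L.append(pts.mean(0))
for u,v in((293,117),(343,117),(293,186),(343,186)): print('lipend',ray(c,u,v,.013).round(4))
for nm,m,z in(('brass',(H>12)&(H<30)&(S>100)&(vv<200),.033),):
    print(nm,blobs(c,m,z,30))
q=(uu>290)&(uu<350)&(vv>165)&(vv<190)&(H>10)&(H<30)&(S>90); print('pad pts',P[q].min(0),P[q].max(0),P[q].mean(0))
# screws corners
for p in((233,84),(443,88),(428,219)): print('scr',ray(c,*p,.008).round(4))
# held block
top=(abs(P[...,2]-P[347,322][2])<.003)&(uu>265)&(uu<375)&(vv>290)&(vv<400)
print('blocktop z',P[347,322][2],cv2.minAreaRect((P[top][:,:2]*1000).astype(np.float32)))
w=top&(S<60)&(V>110); print('white',blobs(c,w,P[347,322][2],50))
m=((H<6)|(H>174))&(S>150)&(uu>270)&(uu<370)&(vv>230)&(vv<290); print('capz',np.percentile(P[m][:,2],[2,50,98]))
rg=((H<6)|(H>174))&(S>150)&(vv<40); print('grip px', [ray(c,u,v,.033).round(4) for u,v in ((322,13),(288,2))])
E
```

```text
base z 0.008204425551327792 hinge [ 0.68944385 -0.00560748  0.04661714] [ 0.68944385 -0.00560748  0.04661714]
lip [[0.5907, 0.0323], [0.5813, -0.0126]] [0.58601054 0.01022484] yaw -11.676025
lip [[0.6349, 0.0236], [0.6252, -0.0213]] [0.63005499 0.00151108] yaw -11.974457
lipend [0.5911 0.0323 0.013 ]
lipend [0.635  0.0236 0.013 ]
lipend [ 0.5775 -0.0281  0.013 ]
lipend [ 0.6242 -0.0373  0.013 ]
brass [(np.int32(691), array([349.1,  52. ]), array([0.647 , 0.0702, 0.033 ])), (np.int32(436), array([317. , 176.7]), array([ 0.6025, -0.0214,  0.033 ]))]
pad pts [ 0.58359611 -0.032448    0.00697706] [0.61733624 0.01688221 0.34105857] [ 0.60261077 -0.01962386  0.04592481]
scr [0.5446 0.0696 0.008 ]
scr [0.7267 0.0303 0.008 ]
scr [ 0.7017 -0.0869  0.008 ]
blocktop z 0.2271417718325578 ((597.9901733398438, -61.662940979003906), (42.09156799316406, 41.338348388671875), 78.86522674560547)
white [(np.int32(2314), array([321.4, 346.6]), array([ 0.5986, -0.0614,  0.2271]))]
capz [0.19312163 0.21377143 0.21530748]
grip px [array([0.6311, 0.1008, 0.033 ]), array([0.6069, 0.113 , 0.033 ])]
```

Call:
carry_out(angular=[[0, 0, -0.014], [0, 0, 0], [0, 0, 0], [0, 0, 0], [0, 0, 0], [0, 0, 0], [0, 0, 0], [0, 0, 0]], offset=[[0.5, 3.5, 0], [0.5, 3.4, 0], [0, 0, -4], [0, 0, -4.5], [0, 0, -4.3], [0, 0, 0], [0, 0, 0], [0, 0, 0]], grip=[-1, -1, -1, -1, -1, -1, -1, -1])

```text
time: 6.0
eef_pos: [0.6093, 0.0075, 0.0723]
ee_rot: [0.777, 0.63, 0.001, 0.001]
ft_force: [-0.5, 0.6, -1.4]
gripper_width: 0.0353
grip_force: 60.4
```

```bash
python3 - <<'E'
from h import *
c=snap('wrist','w3')
o=get_obs(); print(o['time'],o['eef_pos'],o['ee_rot'],o['ft_force'])
print(ray(c,320,240,.03)); 
E
```

```text
6.05 [0.60914227 0.00752031 0.07204608] [0.77675389 0.62980228 0.00118706 0.00103149] [ 0.41712518 -0.06841783 -1.7252467 ]
[0.6138271  0.02888435 0.03      ]
```

View pics/w3.png

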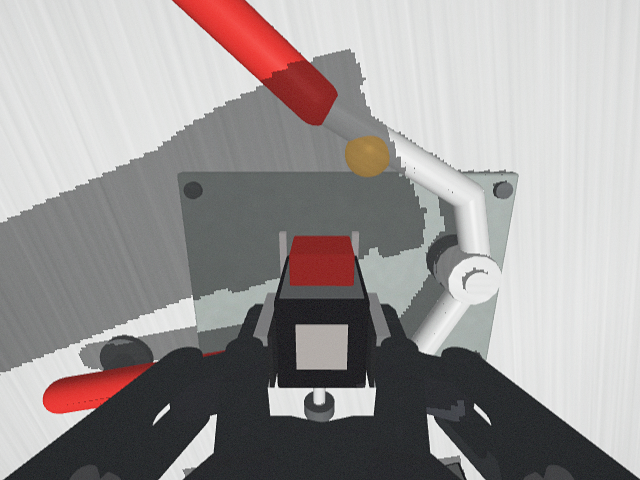

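The lip ends show at (283,235) and (355,235), on either side of the cap (bottom edge 290 to 355, block top 278 to 367). The block is almost centred. I'll work out the lateral error.

```bash
python3 - <<'E'
from h import *
c=dict(np.load('pics/w3.npz')); P=cloud(c); print(c['cx'])
hsv=cv2.cvtColor(c['img'],cv2.COLOR_RGB2HSV).astype(int); H,S,V=hsv[...,0],hsv[...,1],hsv[...,2]
uu,vv=np.meshgrid(range(640),range(480))
y=-np.radians(12); X=np.array([np.cos(y),np.sin(y)]);Y=np.array([-X[1],X[0]])
E=[]
for a,b in((274,289),(350,363)):
    s=np.clip(V[234:246,a:b].mean(0)-np.median(V[234:246,a:b]),0,None); u=np.average(np.arange(a,b),weights=s**2); E.append(ray(c,u,240,.013)[:2]); print(u,E[-1])
lm=np.mean(E,0)
zt=P[347,322][2]; w=(uu>285)&(uu<360)&(vv>315)&(vv<380)&(S<60)&(V>110)
b=blobs(c,w,zt,50); print(b,zt); bc=b[0][2][:2]
print('block-lip x',(bc-lm)@X,'lip spacing',(E[1]-E[0])@X)
hp=ray(c,475,280,P[280,475][2])[:2]; print('hinge',hp,P[280,475][2],'nest from hinge vs block: x',(bc-hp)@X+.085,'y',(bc-hp)@Y)
hs=[ray(c,*p,.008)[:2] for p in((193,190),(503,190))]; d=hs[1]-hs[0];print('plate yaw',np.degrees(np.arctan2(d[1],d[0])))
r=cv2.minAreaRect(np.argwhere(w)[:,::-1].astype(np.float32));print(r)
E
```

```text
321.47482041340226
282.34486915249835 [0.58996752 0.02839982]
355.2401897795788 [0.6339496  0.01905781]
[(np.int32(2348), array([321.3, 346.5]), array([0.6101, 0.0087, 0.1011]))] 0.10113615643323129
block-lip x 0.001306724792884632 lip spacing 0.04496328090184716
hinge [ 0.69098116 -0.00451666] 0.047781053235046396 nest from hinge vs block: x 0.0031383881937806363 y -0.0038882914138897605
plate yaw -11.965019445412961
((321.0, 346.5), (45.0, 52.0), 90.0)
```

Call:
carry_out(angular=[[0, 0, 0], [0, 0, 0], [0, 0, 0], [0, 0, 0], [0, 0, 0], [0, 0, 0], [0, 0, 0]], offset=[[-0.15, 0, 0], [0, 0, -1], [0, 0, -1], [0, 0, -1], [0, 0, -1], [0, 0, -0.2], [0, 0, 0]], grip=[-1, -1, -1, -1, -1, -1, -1])

```text
time: 6.92
eef_pos: [0.6064, 0.0075, 0.0299]
ee_rot: [0.777, 0.63, -0.0, 0.0]
ft_force: [-13.7, -1.4, 24.0]
gripper_width: 0.0352
grip_force: 64.5
```

Call:
carry_out(angular=[[0, 0, 0], [0, 0, 0], [0, 0, 0]], offset=[[-0.15, 0, 0.05], [0, 0, 0], [0, 0, 0]], grip=[-1, -1, -1])

```text
time: 7.3
eef_pos: [0.6063, 0.0076, 0.0299]
ee_rot: [0.777, 0.63, 0.001, 0.001]
ft_force: [-1.9, -1.2, 12.1]
gripper_width: 0.0349
grip_force: 63.0
```

Well seated now. I'll release gently and lift clear.

Call:
carry_out(angular=[[0, 0, 0], [0, 0, 0], [0, 0, 0], [0, 0, 0], [0, 0, 0], [0, 0, 0], [0, 0, 0], [0, 0, 0], [0, 0, 0]], offset=[[0, 0, 0], [0, 0, 0], [0, 0, 0], [0, 0, 0], [0, 0, 2], [0, 0, 4], [0, 0, 5], [0, 0, 0], [0, 0, 0]], grip=[0, 0.3, 0.3, 0.3, 0.3, 0.3, 0.3, 0.3, 0.3])

```text
time: 8.43
eef_pos: [0.605, 0.0075, 0.1392]
ee_rot: [0.777, 0.63, 0.0, 0.0]
ft_force: [-0.5, -0.1, -1.4]
gripper_width: 0.0556
grip_force: 0.0
```

```bash
cat > chk.py <<'E'
from h import *
import sys
c=snap(sys.argv[1],sys.argv[2]); P=cloud(c)
hsv=cv2.cvtColor(c['img'],cv2.COLOR_RGB2HSV).astype(int); H,S,V=hsv[...,0],hsv[...,1],hsv[...,2]
y=-np.radians(12); X=np.array([np.cos(y),np.sin(y)]);Y=np.array([-X[1],X[0]]); N=np.array([.6076,.0118])
D=(P[...,:2]-N); A=D@X; B=D@Y; near=(abs(A)<.03)&(abs(B)<.06)
t=near&(abs(P[...,2]-.058)<.004); print('z',np.median(P[t][:,2]) if t.any() else None)
if t.any():
    r=cv2.minAreaRect((np.stack([A[t],B[t]],-1)*1000).astype(np.float32)); print('block (nest frame mm)',r)
red=((H<6)|(H>174))&(S>130); m=red&near&(P[...,2]>.03)&(P[...,2]<.052)
if m.any(): print('cap top',cv2.minAreaRect((np.stack([A[m],B[m]],-1)*1000).astype(np.float32)),'ymax',np.percentile(B[m],98))
for b in blobs(c,(H>12)&(H<30)&(S>100)&(np.hypot(A,B)<.12),.033,30): d=b[2][:2]-N; print('brass',b[0],b[1],d@X,d@Y,'handle',np.arctan2(d@Y,.085-d@X)-.336)
g=red&(np.hypot(*(P[...,:2]-N).transpose(2,0,1))<.25)&(B>.03)&(P[...,2]>.036)&~near
if g.any():
    v,u=np.nonzero(g); q=np.array([ray(c,a,b,.033)[:2] for a,b in zip(u,v)]); r=cv2.fitLine(q.astype(np.float32),cv2.DIST_HUBER,0,.01,.01).ravel(); s=(q-r[2:])@r[:2]; print('grip bar',g.sum(),r,'ends',r[2:]+r[:2]*s.min(),r[2:]+r[:2]*s.max(),'z',np.percentile(P[g][:,2],95))
o=get_obs(); print(o['time'],o['eef_pos'],o['ee_rot'],o['ft_force'],o['gripper_width'],o['q'].round(2))
E
python3 chk.py wrist w4; python3 chk.py top t4
```

```text
z 0.05830465931971045
block (nest frame mm) ((0.033031463623046875, -3.026456832885742), (36.0291748046875, 40.85154342651367), 0.051745522767305374)
cap top ((-8.479016304016113, -14.686225891113281), (96.95692443847656, 26.875513076782227), 77.9209213256836) ymax 0.03061749663206968
brass 779 [360.6 147.4] 0.02636767255766225 0.06449144008232338 handle 0.49694946910040155
brass 438 [324.6 283. ] 0.0015904082698041193 -0.0392265293077955 handle -0.7755967451473201
grip bar 5667 [ 0.6016167  -0.7987849   0.5936644   0.14466059] ends [0.563507   0.18470151] [0.67170426 0.04104469] z 0.04487876638908042
8.475 [0.60456209 0.00738435 0.13831431] [ 7.76705726e-01  6.29863586e-01 -2.62446688e-04 -9.61946504e-05] [ 0.02483525  0.47143871 -0.18449497] 0.055573663199596196 [ 0.32  0.4  -0.51  1.61  0.21  1.18 -0.44]
z None
cap top ((-12.493050575256348, 27.478410720825195), (0.0, 0.0), 0.0) ymax 0.027478410890305515
brass 71 [297.6 214.4] 0.026993775543190785 0.06298877742839461 handle 0.4905547345090276
grip bar 604 [ 0.60082394 -0.7993814   0.58682805  0.15266864] ends [0.54204993 0.21224482] [0.63173405 0.09292233] z 0.04757724758826967
8.525 [0.60437567 0.0074062  0.13784148] [ 7.76704224e-01  6.29865179e-01 -5.06743898e-04 -3.84430451e-04] [ 0.86218486  0.55067748 -0.1984077 ] 0.05517669110303604 [ 0.32  0.4  -0.51  1.61  0.21  1.18 -0.44]
```

The block sits square in the nest at the right height, at y = -3 mm with the cap out. The grip point is near (0.5665, 0.180) and the bar runs at 126.9°. I'll go above it with the jaw opened enough to straddle the bar.

Call:
carry_out(angular=[[0, 0, 0.142], [0, 0, 0.142], [0, 0, 0.142], [0, 0, 0.142], [0, 0, 0.142], [0, 0, 0.142], [0, 0, 0], [0, 0, 0], [0, 0, 0]], offset=[[-0.6, 2.9, 0], [-0.6, 2.9, 0], [-0.6, 2.9, 0], [-0.6, 2.9, 0], [-0.7, 2.8, 0], [-0.7, 2.8, 0], [0, 0, -2], [0, 0, 0], [0, 0, 0]], grip=[0.1, 0.0, 0.0, 0.0, 0.0, 0.0, 0.0, 0.0, 0.0])

```text
time: 9.65
eef_pos: [0.5672, 0.1782, 0.1181]
ee_rot: [0.448, 0.894, -0.0, -0.0]
ft_force: [-0.6, 0.2, 0.2]
gripper_width: 0.0426
grip_force: 0.0
```

```bash
python3 chk.py wrist w5
```

```text
z 0.05797264582393795
block (nest frame mm) ((-14.554597854614258, -15.867919921875), (8.633586883544922, 15.025660514831543), 3.5794222354888916)
cap top ((2.7162132263183594, 30.561359405517578), (18.87264633178711, 1.8166272640228271), 0.9146077036857605) ymax 0.031236174541232647
brass 485 [316.8 407.2] 0.02789253163985775 0.06164630304178457 handle 0.4876001205841071
brass 88 [199.6 444.4] -0.008588467863162934 -0.04087894592285151 handle -0.7478182914301081
grip bar 5656 [ 0.5975863  -0.8018046   0.5853349   0.15631281] ends [0.54170905 0.21484729] [0.69925973 0.00345545] z 0.044806787407543534
9.7 [0.56736756 0.17848015 0.11853177] [ 4.48027108e-01  8.94019961e-01 -1.23342163e-04  6.57333812e-05] [-0.22743864 -0.06955286  0.16947943] 0.042703081175954796 [ 0.18  0.45 -0.71  1.65  0.31  1.16  0.04]
```

View pics/w5.png

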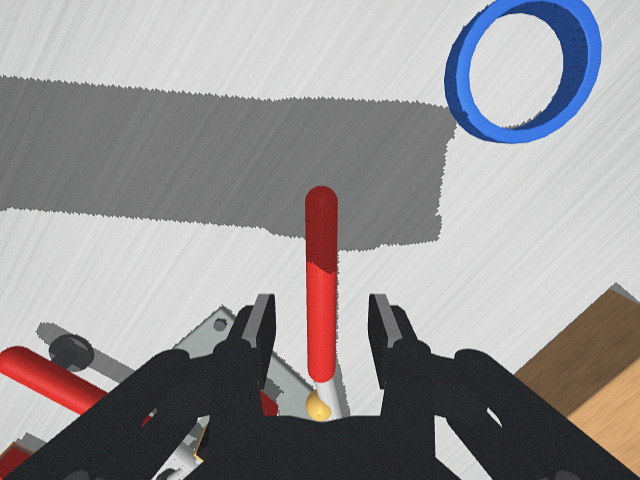

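The bar at (321,185 to 380) lies centred between the fingers and aligned with them. I'll descend and straddle it.

Call:
carry_out(angular=[[0, 0, 0], [0, 0, 0], [0, 0, 0], [0, 0, 0], [0, 0, 0], [0, 0, 0]], offset=[[0, 0, -3], [0, 0, -4], [0, 0, -2], [0, 0, -1.2], [0, 0, 0], [0, 0, 0]], grip=[0, 0, 0, 0, -0.25, -0.25])

```text
time: 10.45
eef_pos: [0.5677, 0.1798, 0.0177]
ee_rot: [0.447, 0.895, 0.001, 0.001]
ft_force: [-0.6, -0.9, -1.0]
gripper_width: 0.032
grip_force: 0.0
```

```bash
cat > arc.py <<'E'
from h import *
import sys
H=np.array([.690,-.005]); o=get_obs(); p=o['eef_pos'][:2]-H; a0=np.arctan2(p[1],p[0]); r=np.hypot(*p)
print('time',o['time'],'r',r,'ang',np.degrees(a0),'z',o['eef_pos'][2],o['ft_force'],o['gripper_width'])
t=np.array([-np.sin(a0),np.cos(a0)]); print('tangential',o['ft_force'][:2]@t,'radial',o['ft_force'][:2]@p/r)
st=float(sys.argv[1]); n=int(sys.argv[2]); P=[]
for i in range(n+1): P.append(H+.222*np.array([np.cos(a0+i*st),np.sin(a0+i*st)]))
P[0]=o['eef_pos'][:2]; print((np.diff(P,axis=0)*100).round(2).tolist())
E
python3 arc.py 0.06 5
```

```text
time 10.45 r 0.22159788238334366 ang 123.48346150922666 z 0.01770467966326941 [-0.60496167 -0.86256203 -0.96291437] 0.03204824098273873
tangential 0.9804375623171867 radial -0.38566054634089264
[[-1.11, -0.73], [-1.04, -0.83], [-0.99, -0.89], [-0.93, -0.95], [-0.87, -1.0]]
```

Call:
carry_out(angular=[[0, 0, 0.05], [0, 0, 0.05], [0, 0, 0.05], [0, 0, 0.05], [0, 0, 0.05], [0, 0, 0]], offset=[[-0.92, -0.62], [-0.88, -0.67], [-0.85, -0.71], [-0.81, -0.75], [-0.77, -0.79], [0, 0]], grip=[-0.25, -0.25, -0.25, -0.25, -0.25, -0.25])

```text
invalid input
```

Call:
carry_out(angular=[[0, 0, 0.05], [0, 0, 0.05], [0, 0, 0.05], [0, 0, 0.05], [0, 0, 0.05], [0, 0, 0]], offset=[[-0.92, -0.62, 0], [-0.88, -0.67, 0], [-0.85, -0.71, 0], [-0.81, -0.75, 0], [-0.77, -0.79, 0], [0, 0, 0]], grip=[-0.25, -0.25, -0.25, -0.25, -0.25, -0.25])

```text
time: 11.2
eef_pos: [0.5251, 0.1436, 0.0174]
ee_rot: [0.333, 0.943, 0.0, 0.001]
ft_force: [-0.2, -1.0, 0.5]
gripper_width: 0.0325
grip_force: 0.0
```

```bash
python3 arc.py 0.02 8; python3 chk.py top t6
```

```text
time 11.2 r 0.22198002257849775 ang 137.97241062985316 z 0.017402255519832075 [-0.22023299 -1.01971455  0.45257378] 0.03250910818109204
tangential 0.904910377108456 radial -0.5190930089944825
[[-0.3, -0.33], [-0.29, -0.34], [-0.28, -0.34], [-0.27, -0.35], [-0.27, -0.36], [-0.26, -0.36], [-0.25, -0.37], [-0.24, -0.37]]
z 0.059028233814985925
block (nest frame mm) ((-0.6998405456542969, -4.715490341186523), (40.54051971435547, 36.200836181640625), 89.99136352539062)
cap top ((-7.606361389160156, -0.6619720458984375), (120.21953582763672, 39.1402702331543), 87.5546646118164) ymax 0.05951717496857413
brass 75 [303.  221.6] 0.013823704137516723 0.04751236895712949 handle 0.25260060373028276
brass 63 [337.3 235.3] 0.0010191324470005046 -0.0341340206986442 handle -0.722054295666246
grip bar 142 [ 0.82460046 -0.5657155   0.5951367   0.08920944] ends [0.57914365 0.10018144] [0.61176493 0.07780167] z 0.04743500046505958
11.25 [0.52539236 0.14408919 0.01738686] [3.32753102e-01 9.43013640e-01 3.14188289e-04 7.41181775e-04] [-0.25373921 -0.31759008  0.61082893] 0.03187745340330816 [ 0.26  0.49 -0.74  1.85  0.4   0.95  0.24]
```

Call:
carry_out(angular=[[0, 0, 0.02], [0, 0, 0.02], [0, 0, 0.02], [0, 0, 0.02], [0, 0, 0]], offset=[[-0.3, -0.33, 0], [-0.29, -0.34, 0], [-0.28, -0.34, 0], [-0.27, -0.35, 0], [0, 0, 0]], grip=[-0.25, -0.25, -0.25, -0.25, -0.25])

```text
time: 11.88
eef_pos: [0.513, 0.13, 0.0164]
ee_rot: [0.294, 0.956, -0.0, -0.0]
ft_force: [0.3, -0.1, 0.6]
gripper_width: 0.0323
grip_force: 0.0
```

```bash
python3 arc.py 0.01 8; python3 chk.py top t7|head -4
```

```text
time 11.875 r 0.22260115618994256 ang 142.65487470461377 z 0.016412176701967752 [ 0.28879358 -0.13218135  0.61974659] 0.03229443600445554
tangential -0.07010279506963925 radial -0.30977288570896555
[[-0.09, -0.21], [-0.13, -0.18], [-0.13, -0.18], [-0.13, -0.18], [-0.13, -0.18], [-0.12, -0.18], [-0.12, -0.18], [-0.12, -0.19]]
z 0.05894722427695242
block (nest frame mm) ((-0.759979248046875, -4.816606521606445), (40.8382453918457, 36.50057601928711), 89.0784683227539)
cap top ((-8.497625350952148, 0.017002105712890625), (119.7752456665039, 42.378536224365234), 89.92526245117188) ymax 0.05911463374900675
brass 69 [305.2 223.6] 0.010461598388303336 0.04168602834478054 handle 0.1739215555600348
```

Call:
carry_out(angular=[[0, 0, 0.01], [0, 0, 0.01], [0, 0, 0.01], [0, 0, 0.01], [0, 0, 0.01], [0, 0, 0]], offset=[[-0.13, -0.18, 0], [-0.13, -0.18, 0], [-0.13, -0.18, 0], [-0.13, -0.18, 0], [-0.13, -0.18, 0], [0, 0, 0]], grip=[-0.25, -0.25, -0.25, -0.25, -0.25, -0.25])

```text
time: 12.68
eef_pos: [0.5067, 0.1213, 0.0165]
ee_rot: [0.27, 0.963, -0.0, -0.0]
ft_force: [-0.3, 0.9, -0.1]
gripper_width: 0.0319
grip_force: 0.0
```

```bash
python3 arc.py 0.01 8; python3 chk.py top t8|head -4
```

```text
time 12.675 r 0.22261982554980517 ang 145.4352622638168 z 0.016487247915501976 [-0.26263141  0.91919082 -0.1021903 ] 0.031939971708550896
tangential -0.6079399553404113 radial 0.7377642113491298
[[-0.07, -0.22], [-0.12, -0.18], [-0.12, -0.19], [-0.12, -0.19], [-0.12, -0.19], [-0.12, -0.19], [-0.11, -0.19], [-0.11, -0.19]]
z 0.059049007038868555
block (nest frame mm) ((-0.772918701171875, -5.609230041503906), (40.305782318115234, 36.17316818237305), 89.18341064453125)
cap top ((-8.324917793273926, -0.111297607421875), (119.740234375, 42.94818115234375), 89.83859252929688) ymax 0.058814739931253045
brass 69 [306.5 225. ] 0.008053075898481825 0.03810705930104406 handle 0.12383095026350222
```

Call:
carry_out(angular=[[0, 0, 0.01], [0, 0, 0.01], [0, 0, 0.01], [0, 0, 0.01], [0, 0, 0]], offset=[[-0.12, -0.18, 0], [-0.12, -0.18, 0], [-0.12, -0.19, 0], [-0.12, -0.19, 0], [0, 0, 0]], grip=[-0.25, -0.25, -0.25, -0.25, -0.25])

```text
time: 13.35
eef_pos: [0.5018, 0.1139, 0.0165]
ee_rot: [0.251, 0.968, -0.0, -0.0]
ft_force: [-0.2, 0.2, -0.4]
gripper_width: 0.032
grip_force: 0.1
```

```bash
python3 arc.py 0.01 8; python3 chk.py top t9|head -4
```

```text
time 13.35 r 0.22258107783132555 ang 147.7256045690863 z 0.016452245238317863 [-0.22847121  0.23158268 -0.42708862] 0.03198404110043864
tangential -0.07380546334331918 radial 0.3168317949153363
[[-0.07, -0.22], [-0.12, -0.19], [-0.11, -0.19], [-0.11, -0.19], [-0.11, -0.19], [-0.11, -0.19], [-0.11, -0.2], [-0.1, -0.2]]
z 0.05898345311370999
block (nest frame mm) ((-1.045583724975586, -13.288862228393555), (37.111392974853516, 49.7994499206543), 0.65379399061203)
cap top ((-8.784225463867188, -1.0085983276367188), (42.13884735107422, 117.70183563232422), 0.1732567548751831) ymax 0.05571593616410133
brass 66 [307.7 225.9] 0.00675595702229564 0.035071028566509066 handle 0.08537783798660231
```

Call:
carry_out(angular=[[0, 0, 0.01], [0, 0, 0.01], [0, 0, 0]], offset=[[-0.11, -0.19, 0], [-0.11, -0.19, 0], [0, 0, 0]], grip=[-0.25, -0.25, -0.25])

```text
time: 13.78
eef_pos: [0.4996, 0.1101, 0.0164]
ee_rot: [0.241, 0.971, -0.0, -0.0]
ft_force: [-0.3, 0.4, -0.8]
gripper_width: 0.0317
grip_force: 0.1
```

Call:
carry_out(angular=[[0, 0, 0.01], [0, 0, 0]], offset=[[-0.11, -0.19, 0], [0, 0, 0]], grip=[-0.25, -0.25])

```text
time: 14.02
eef_pos: [0.4989, 0.1088, 0.0166]
ee_rot: [0.236, 0.972, 0.0, 0.0]
ft_force: [2.4, 4.2, -1.9]
gripper_width: 0.0317
grip_force: 2.0
```

Call:
carry_out(angular=[[0, 0, 0.01], [0, 0, 0]], offset=[[-0.11, -0.19, 0], [0, 0, 0]], grip=[-0.25, -0.25])

```text
time: 14.28
eef_pos: [0.498, 0.1073, 0.0166]
ee_rot: [0.231, 0.973, 0.001, 0.0]
ft_force: [3.0, 5.7, -4.5]
gripper_width: 0.0322
grip_force: 3.2
```

```bash
python3 arc.py 0.005 8; python3 chk.py top t10|head -4
```

```text
time 14.275 r 0.2224225159428219 ang 149.68050597796568 z 0.016615148977374438 [ 3.04197155  5.74586343 -4.53399843] 0.032180353656284126
tangential -6.495618502311164 radial 0.2747321709422876
[[-0.02, -0.12], [-0.06, -0.1], [-0.05, -0.1], [-0.05, -0.1], [-0.05, -0.1], [-0.05, -0.1], [-0.05, -0.1], [-0.05, -0.1]]
z 0.05918580260297422
block (nest frame mm) ((-1.3496284484863281, -13.113348007202148), (36.33654022216797, 46.16141891479492), 0.8539273738861084)
cap top ((-9.565729141235352, -2.3071517944335938), (40.27304458618164, 115.09400177001953), 0.24951870739459991) ymax 0.052875731490286376
brass 68 [308.7 226.6] 0.005669117750002352 0.03248863037951289 handle 0.052697545646578636
```

Resistance is rising (6.5 N) with the block against the anvil. I'll continue in small steps.

Call:
carry_out(angular=[[0, 0, 0.008], [0, 0, 0]], offset=[[-0.09, -0.16, 0], [0, 0, 0]], grip=[-0.25, -0.25])

```text
time: 14.58
eef_pos: [0.4973, 0.106, 0.0167]
ee_rot: [0.227, 0.974, 0.001, 0.001]
ft_force: [4.0, 6.9, -5.8]
gripper_width: 0.032
grip_force: 3.9
```

Call:
carry_out(angular=[[0, 0, 0.008], [0, 0, 0]], offset=[[-0.09, -0.16, 0], [0, 0, 0]], grip=[-0.25, -0.25])

```text
time: 14.82
eef_pos: [0.4965, 0.1047, 0.0167]
ee_rot: [0.223, 0.975, 0.001, 0.001]
ft_force: [4.4, 7.3, -5.7]
gripper_width: 0.0322
grip_force: 4.2
```

Call:
carry_out(angular=[[0, 0, 0.008], [0, 0, 0]], offset=[[-0.09, -0.16, 0], [0, 0, 0]], grip=[-0.25, -0.25])

```text
time: 15.08
eef_pos: [0.4954, 0.1029, 0.0167]
ee_rot: [0.219, 0.976, 0.001, 0.001]
ft_force: [4.2, 5.9, -4.1]
gripper_width: 0.0319
grip_force: 3.7
```

The force peaked at about 8.5 N and is now 7.2 N, so it is falling away. I'll keep going in finer steps.

Call:
carry_out(angular=[[0, 0, 0.006], [0, 0, 0]], offset=[[-0.06, -0.12, 0], [0, 0, 0]], grip=[-0.25, -0.25])

```text
time: 15.32
eef_pos: [0.4947, 0.1016, 0.0166]
ee_rot: [0.216, 0.976, 0.001, 0.0]
ft_force: [3.1, 6.2, -3.8]
gripper_width: 0.0322
grip_force: 3.5
```

Call:
carry_out(angular=[[0, 0, 0.006], [0, 0, 0]], offset=[[-0.06, -0.12, 0], [0, 0, 0]], grip=[-0.25, -0.25])

```text
time: 15.58
eef_pos: [0.494, 0.1003, 0.0167]
ee_rot: [0.213, 0.977, 0.001, 0.0]
ft_force: [1.8, 6.0, -3.4]
gripper_width: 0.032
grip_force: 3.2
```

Call:
carry_out(angular=[[0, 0, 0.006], [0, 0, 0]], offset=[[-0.06, -0.12, 0], [0, 0, 0]], grip=[-0.25, -0.25])

```text
time: 15.82
eef_pos: [0.4933, 0.099, 0.0166]
ee_rot: [0.21, 0.978, 0.001, 0.0]
ft_force: [2.2, 5.2, -3.3]
gripper_width: 0.032
grip_force: 2.7
```

Call:
carry_out(angular=[[0, 0, 0.006], [0, 0, 0]], offset=[[-0.06, -0.12, 0], [0, 0, 0]], grip=[-0.25, -0.25])

```text
time: 16.08
eef_pos: [0.4924, 0.0974, 0.0166]
ee_rot: [0.208, 0.978, 0.0, -0.0]
ft_force: [0.4, 4.7, -0.6]
gripper_width: 0.0316
grip_force: 1.9
```

Call:
carry_out(angular=[[0, 0, 0.006], [0, 0, 0]], offset=[[-0.06, -0.12, 0], [0, 0, 0]], grip=[-0.25, -0.25])

```text
time: 16.32
eef_pos: [0.4916, 0.0956, 0.0165]
ee_rot: [0.205, 0.979, -0.0, -0.0]
ft_force: [-0.5, 2.1, 0.6]
gripper_width: 0.032
grip_force: 1.0
```

Call:
carry_out(angular=[[0, 0, 0.006], [0, 0, 0]], offset=[[-0.06, -0.12, 0], [0, 0, 0]], grip=[-0.25, -0.25])

```text
time: 16.58
eef_pos: [0.4912, 0.0937, 0.0164]
ee_rot: [0.202, 0.979, -0.0, -0.0]
ft_force: [0.2, 0.9, 0.8]
gripper_width: 0.032
grip_force: 0.2
```

The force has fallen to zero after about 18 mm of grip travel (about 7 mm at the nose). I'll check the cap.

```bash
python3 chk.py top t11; python3 - <<'E'
import cv2
im=cv2.imread('pics/t11.png')[190:270,270:390]; cv2.imwrite('pics/t11c.png',cv2.resize(im,None,fx=6,fy=6,interpolation=cv2.INTER_CUBIC))
E
```

```text
z 0.05886732526915235
block (nest frame mm) ((-1.282440185546875, -9.924510955810547), (40.2812614440918, 36.80077362060547), 89.14678192138672)
cap top ((-9.524168968200684, -7.782615661621094), (104.30802154541016, 40.70283126831055), 89.92718505859375) ymax 0.04201280226065467
brass 68 [310.9 228.2] 0.003166553672367626 0.0269472250489733 handle -0.017889657265858505
brass 59 [337.6 235. ] 0.0017515591910131543 -0.03469397700466722 handle -0.7308640609128063
grip bar 51 [0.8818649  0.47150213 0.58035713 0.05638474] ends [0.56870122 0.05015273] [0.58995721 0.06151756] z 0.04744989957834261
16.625 [0.49121605 0.09373779 0.01639514] [ 2.02302421e-01  9.79323006e-01 -4.19952760e-04 -5.54500815e-05] [ 0.16965191 -0.28546166  0.41111625] 0.03197643128866362 [ 0.43  0.43 -0.81  1.96  0.39  0.91  0.58]
```

View pics/t11c.png

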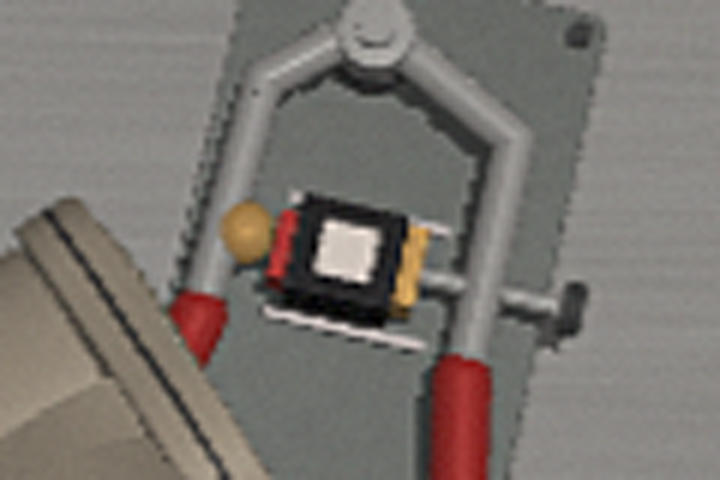

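The crop shows the nose at (247,233) touching the cap, which now stands only a few mm proud at (283,248). The nose to block-centre distance of 37 mm matches the home value of 37.5 mm, so the cap is home. Next I'll compute the opening arc.

```bash
python3 arc.py -0.055 10
```

```text
time 16.625 r 0.2219554252826213 ang 153.58599151659175 z 0.016395135811307096 [ 0.16965191 -0.28546166  0.41111625] 0.03197643128866362
tangential 0.1801899643653192 radial -0.27892957476608027
[[0.57, 1.08], [0.63, 1.04], [0.69, 1.01], [0.74, 0.97], [0.79, 0.93], [0.84, 0.88], [0.89, 0.83], [0.94, 0.78], [0.98, 0.73], [1.02, 0.68]]
```

Call:
carry_out(angular=[[0, 0, -0.055], [0, 0, -0.055], [0, 0, -0.055], [0, 0, -0.055], [0, 0, -0.055], [0, 0, -0.055], [0, 0, -0.055], [0, 0, -0.055], [0, 0, -0.055], [0, 0, -0.055]], offset=[[0.57, 1.08, 0], [0.63, 1.04, 0], [0.69, 1.01, 0], [0.74, 0.97, 0], [0.79, 0.93, 0], [0.84, 0.88, 0], [0.89, 0.83, 0], [0.94, 0.78, 0], [0.98, 0.73, 0], [1.02, 0.68, 0]], grip=[-0.25, -0.25, -0.25, -0.25, -0.25, -0.25, -0.25, -0.25, -0.25, -0.25])

```text
time: 17.88
eef_pos: [0.5725, 0.1832, 0.0162]
ee_rot: [0.461, 0.887, -0.001, 0.0]
ft_force: [-0.3, -0.6, -1.0]
gripper_width: 0.032
grip_force: 0.2
```

Call:
carry_out(angular=[[0, 0, 0], [0, 0, 0], [0, 0, 0]], offset=[[0, 0, 0], [-0.2, -0.15, 0], [0, 0, 0]], grip=[-0.25, 0, 0])

```text
time: 18.25
eef_pos: [0.5697, 0.1816, 0.0164]
ee_rot: [0.46, 0.888, -0.0, 0.0]
ft_force: [-0.7, -0.3, -0.2]
gripper_width: 0.043
grip_force: 0.0
```

Call:
carry_out(angular=[[0, 0, 0], [0, 0, 0], [0, 0, 0], [0, 0, 0], [0, 0, 0], [0, 0, 0], [0, 0, 0], [0, 0, 0], [0, 0, 0], [0, 0, 0]], offset=[[0, 0, 1], [0, 0, 3], [0, 0, 5], [0, 0, 5], [-3, 0, 5], [-5, 3, 3], [-5, 3, 0], [0, 0, 0], [0, 0, 0], [0, 0, 0]], grip=[0, 0, 0, 0, 0, 0, 0, 0, 0, 0])

```text
time: 19.5
eef_pos: [0.4433, 0.24, 0.235]
ee_rot: [0.461, 0.887, -0.0, -0.0]
ft_force: [0.8, -0.8, -0.1]
gripper_width: 0.043
grip_force: 0.0
```

```bash
python3 chk.py top t12; python3 - <<'E'
import cv2
im=cv2.imread('pics/t12.png')[170:330,90:530]; cv2.imwrite('pics/t12c.png',cv2.resize(im,None,fx=1.8,fy=1.8,interpolation=cv2.INTER_CUBIC))
E
```

```text
z 0.05911796650017757
block (nest frame mm) ((-0.6859016418457031, -12.674400329589844), (37.41260528564453, 45.26804733276367), 1.336108684539795)
cap top ((-17.831329345703125, -18.84820556640625), (83.05575561523438, 22.81280517578125), 62.39271926879883) ymax 0.014917434110636492
brass 73 [297.2 213.6] 0.028525738364612117 0.06443898083267377 handle 0.5151744935985467
brass 58 [337.7 234.9] 0.0020865858093969255 -0.03482723301756865 handle -0.7336648894724526
grip bar 611 [ 0.57965976 -0.8148586   0.5905396   0.15466204] ends [0.54705352 0.21579271] [0.63432613 0.09310894] z 0.04745647708291999
19.55 [0.4432455  0.24008509 0.23489204] [ 4.61099600e-01  8.87348331e-01 -3.01181846e-05 -3.11743460e-04] [-0.03424903  0.51134447  0.85007071] 0.042276623672748065 [ 0.19  0.14 -0.84  1.73  0.1   1.32 -0.05]
```

View pics/t12c.png

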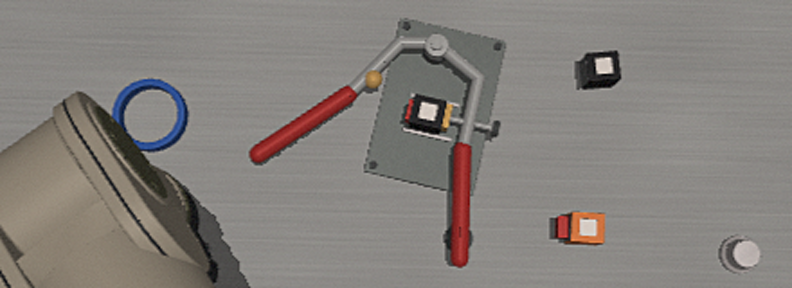

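The crop shows the block in the nest at (427,114) with the cap almost flush at (408,112): its face is at y = 15 mm, where home would be 15.5 mm. The handle is open about 0.5 rad, and the bystanders in view have not moved.

```bash
python3 -c "
from cell import *
print(close_job())"
```

```text
the job is handed in; nothing more can be done
None
```

I handed the job in, but the hand-in returned no verdict: the cap is clicked home (resistance peaked at about 8.5 N at the grip, then fell to zero), the handle is open again at about 0.5 rad, and the block is standing in the nest with the arm clear.

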